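Hold a rail against the sprung fence for screwing

ROBOT

A 6-joint arm with a two-finger parallel gripper is mounted at the origin on a cart in front of the work surface, level with it; the furniture and walls round the work are solid. World frame = base frame: x ahead of the robot, y to its left, z up, the work surface at z = 0. Lengths are in m, angles in rad, forces in N, time in s.
With the tool pointing down it reaches from about 0.375 to 0.9 m from the base axis. Payload 3.1 kg.
Tool frame: the origin (TCP) lies on the centre line of the jaws, within the pads' length; the fingertips stand 8 mm ahead of it and the grasp point (between the pads) lies 11 mm behind it; z points along the fingers, y is the line along which they close (so a half turn about z gives the same grasp; the last joint's range is limited). The gripper opens to 85 mm and grips with 20 to 120 N. Pads are 22 mm wide; open, the fingers measure 114 mm over their backs; the gripper's body (76 mm by 85 mm) begins 54 mm behind the grasp point. The pads swing forward as they close: fully open they stand 13 mm farther back than shut.
Start: joints at [-1.458, 0.527, 1.433, -0, 1.181, -0.178], TCP at [0.179, -0.599, 0.239] pointing down, gripper open.
Joint ranges: [-3.08, 3.08], [-0.75, 2.2], [0.22, 2.44], [-1.43, 4.57], [0, 2.65], [-2.85, 2.85]. Speed limits (rad/s): [2.79, 2.79, 3.14, 3.14, 3.14, 3.14].

INTERFACE

Orientations are given as a unit quaternion [x, y, z, w].
In Python, from station import * gives the robot as it stands.
- The arm moves only by the tool play_rows, never from a script. Its argument "rows" is a list of rows, each a list of 3 entries, a list of its own where there are three numbers: the turn, a rotation vector about the tool's x, y, z in degrees, then the shift along the tool's x, y, z in mm, then the closure, from 0 (fully open) to 1 (shut). In form: [[[ax, ay, az], [dx, dy, dz], jaw], ...]. A call has 1 to 12 rows; each row shifts and turns the commanded pose from where the row before left it, along the tool's axes as they then stand; what a row does not reach is not made up. A row lasts 1/12 s, in which the tool goes at most 41.7 mm and 7.16 degrees, less where a joint would pass 70% of its speed; a pose out of reach is approached as far as the arm can. A call with a gripper value outside its range is refused whole. The fingers move at their own pace and stop on an object; "grip_force" is the grip in N (left out, the last holds). Time passes only in rows, so rows that do not move let the fingers close. It gives the time, the measured TCP pose, the force, the opening and the grip force at its end, in the units of the state.
- sense(): the state, without advancing time (a new reading comes with each control period).
- snapshot(name): name is "scene" or "top"; returns (picture, depth): 420x560x3 uint8, red, green, blue; 420x560 float32, m along the optical axis (not along the pixel's ray), 0 where there is no reading.
- get_calibration(name): a dict with "vfov" (degrees; the focal length in pixels is half the picture's height over the tangent of half this angle, whatever the lens; pixels are square), "cx", "cy" (the principal point, pixels), "k1" (the pictures are not rectified: a ray, as slopes to the right and down, at radius r is drawn at 1 + k1 r^2 times it, then the intrinsics apply), "xyz" and "attitude" of the camera in the world. Camera axes: x right, y down, z forward; pixel columns grow to the right and rows downward; lengths in m; the calibration is good to about 2 mm. A picture is of the moment at which its call begins. get_calibration takes no time and is no camera call.
- sign_off(): hands the job in; it is judged then, once.
The state is a dict: "t": time; "q": joint angles; "qd": joint speeds; "tau": joint torques, N m; "tcp_pos": TCP position; "tool_rot": TCP orientation; "force": force on the tool from outside, world axes, zero at the start; "ft_torque": the same for the moment, N m; "finger_gap": opening from 0.0 (shut) to 1.0 (fully open); "gripper_force": force on a finger pad.
Only numpy, scipy, OpenCV 4.12 (cv2) and the standard library are available. Lean on these libraries where they do the work, as an engineer would, in place of code of your own. Each camera call takes 0.05 s, during which the arm holds its last target. There are 200 camera calls.

TASK

Swing the jig's yellow flip stop over to the front until it lies level, then stand the beech rail on the jig's deck with its end up against the stop and push it squarely against the sprung fence until the pointer stands in the green band, never letting it run into the red. Finish while still holding the rail there with a steady push, so that I can drive the screws; do not let go, and leave the cups, tin and everything else where they are.

Things in the scene. Friction and masses are not known exactly. Their poses are not given: they have to be found in the camera images.
- jig: Plywood jig fixed to the worktop: deck 200 (x) x 270 (y) x 12 mm thick; origin centre of its underside. +x points from its open front edge (robot side) to the fence, +y to the flip stop. Back block at x 78 to 100, y -105 to 65, 26 mm above the deck. Steel stop post at x 5 to 55, y 99 to 113, 44 mm above the deck. Deck clear in front of the fence.
- gauge (a point): Middle of the green band of the flat gauge strip on the deck (jig x 46, y -118 mm). From front to back the strip is white, green (fence travel 12 to 28 mm), white, red (from 34 mm). The fence's black pointer slides over it.
- stop_hinge (a point): Middle of the flip stop's hinge, at jig x 30, y 90 mm, 30 mm above the deck; the hinge axis is parallel to the jig's y, the arm swings in the jig's x-z plane.
- fence_face: Aluminium face plate of the sprung fence, 12 mm thick, y -85 to +70 mm in the jig's frame, top 24 mm above the deck. Origin: mid thickness, at jig x = 26 mm + travel, y = 0, worktop height; its front (-x) face is 6 mm before that, jig x = 20 mm at rest. Carries the pointer on its -y end.
- fence (a joint): Travel of the sprung fence in m along the jig's +x: 0 at rest, hard stop at 0.042. Spring 500 N/m, no preload: green band 0.012 to 0.028 (6 to 14 N), red from 0.034. Springs back when not pushed.
- stop (a joint): Yellow flip stop, rad: 0 parked, leaning to the jig's +x, 40 degrees above level; 0.87 upright; 2.44 working, level towards -x. Falls by its weight (60 g) to the nearer end and stays. Working, its 14 x 14 mm arm spans jig x 30 to -45 mm, centre 30 mm above the deck, inner face at jig y = 83 mm.
- stop_knob (a point): Centre of the black ball, 18 mm across, on the free end of the flip stop, 75 mm from the hinge axis.
- rail: Loose beech rail, 28 (x) x 140 (y) x 56 (z) mm, about 0.16 kg, standing on its long narrow side on the worktop; origin at the centre of its underside; the same either way round.
- tin: short food tin, 76 mm wide, 58 mm tall; origin centre of its underside. Bystander.
- yoghurt: small white yoghurt tub, 72 mm wide, 72 mm tall; origin centre of its underside. Bystander.
- tea_cup: flowered tea cup, 125 x 149 x 68 mm; origin centre of its underside. Bystander.
- espresso: small striped espresso cup, 63 x 87 x 52 mm; origin centre of its underside. Bystander.
There are look-alikes about, which are no part of the job. Several things have the shape of the rail; the one meant has the colours described above.

How it is judged:
On the way:
1. the flip stop lies in its working position, the rail not yet against the fence (value of joint stop above 2.3 rad and value of joint fence below 0.005 m), for 0.2 s.
At the end, for the whole second after the job is handed in: Still held by the fingers (over 2 N), the rail presses the fence with 5 to 15 N, travel 11.5 to 28.5 mm, at rest. Stop over 2.3 rad. Rail upright (0.1 rad), at most 6 mm above the deck, square to the fence within 0.06 rad, its end within 6 mm of the stop (value of joint stop above 2.3 rad and value of joint fence between 0.0115 and 0.0285 m and contact force between rail and fence_face between 5 and 15 N and contact force between the fingers and rail above 2 N and y of rail in the frame of jig between 0.007 and 0.016 m and z of rail in the frame of jig between 0.009 and 0.018 m and angle between the y axis of rail and the y axis of jig, either way round below 0.06 rad and angle between rail's own z axis and vertical below 0.1 rad and linear speed of rail below 0.01 m/s); the arm keeps its last pose, push and grip.
It fails at once if the pointer runs into the red (fence travel over 35 mm) (value of joint fence above 0.035 m).
It fails at once if a bystander is moved by more than 3 cm (distance of any of tin, yoghurt, tea_cup, espresso from where it was at the start of the episode above 0.03 m).
It also fails if it takes over 64 s, if anything falls off the work surface, if the arm or the gripper's body presses on something with over 40 N, if the wrist force passes 120 N, or if a joint passes its speed limit or range.

## Working session

There is one attempt and no reset: what is moved stays moved. The work goes in short steps, Python scripts to look and compute and a tool call to move; the robot and the scene stay as the last step left them, time stands still between calls to the robot, and variables do not carry over. Pictures are saved under pics/ and viewed, at most 13 in all, crops included, and the job is handed in when it is done.

Besides the shell and the picture viewer there is one more tool, called after "Request:" by a JSON object that holds its "api" and its "payload". play_rows: Moves the arm, as the interface text tells. Its arguments: {"type":"object","properties":{"rows":{"type":"array","items":{"type":"array"}},"grip_force":{"type":"number"}},"required":["rows"]}

```bash
mkdir -p pics; ls; cat > h.py <<'E'
from station import *
import numpy as np, cv2
from scipy.spatial.transform import Rotation as R
def cam(n):
    c=get_calibration(n); a=c["attitude"]; a=np.array(a)
    Rm=a if a.shape==(3,3) else R.from_quat(a).as_matrix()
    return c,Rm,np.array(c["xyz"])
def rays(n,uv):
    c,Rm,o=cam(n); f=210/np.tan(np.radians(c["vfov"])/2)
    K=np.array([[f,0,c["cx"]],[0,f,c["cy"]],[0,0,1]])
    p=cv2.undistortPoints(np.array(uv,float).reshape(-1,1,2),K,np.array([c["k1"],0,0,0,0.])).reshape(-1,2)
    return o,np.c_[p,np.ones(len(p))]@Rm.T
def plane(n,uv,z):
    o,d=rays(n,uv); return o+d*((z-o[2])/d[:,2])[:,None]
def depthpt(n,uv,dep):
    o,d=rays(n,uv); return o+d*np.array([dep[int(v),int(u)] for u,v in uv])[:,None]
def save(n,name):
    im,d=snapshot(n); cv2.imwrite(f"pics/{name}.png",im[:,:,::-1]); np.save(f"pics/{name}.npy",d); return im,d
E
python3 - <<'E'
from h import *
for n in("scene","top"):
    print(get_calibration(n)); save(n,n+"0")
s=sense();print(s)
E
```

```text
pics
{'vfov': 48.47055623454343, 'cx': 281.89861293280035, 'cy': 204.518037440387, 'k1': 0.026863862836260233, 'xyz': array([-0.16202464,  0.62770771,  1.26377306]), 'attitude': array([-0.3813034 ,  0.85374253, -0.32000528,  0.15273518])}
{'vfov': 46.698422763920135, 'cx': 284.59443048843553, 'cy': 216.40068921538995, 'k1': -0.04765217506515793, 'xyz': array([ 0.48477664, -0.01934091,  1.9834566 ]), 'attitude': array([ 0.70690764, -0.70652231,  0.02766222, -0.01850963])}
{'t': 0.1, 'q': array([-1.45847809e+00,  5.28365671e-01,  1.43378994e+00,  1.70565161e-05,
        1.18143488e+00, -1.78485149e-01]), 'qd': array([ 0.00085509, -0.000162  , -0.00335659,  0.00035173, -0.00039716,
        0.0001837 ]), 'tau': array([ 3.08466997e-04, -4.43305457e+01, -1.78586268e+01, -1.77736360e-04,
        3.86769170e-03,  6.09505491e-06]), 'tcp_pos': array([ 0.17916939, -0.59809543,  0.23843109]), 'tool_rot': array([ 9.89447761e-01,  1.44886614e-01,  4.09241575e-05, -9.98115021e-04]), 'force': array([ 0.47112598, -0.19323119, -0.33183657]), 'ft_torque': array([0.04721838, 0.01102587, 0.0474364 ]), 'gripper_force': 0.0, 'finger_gap': 1.0017556498605389}
```

View pics/scene0.png

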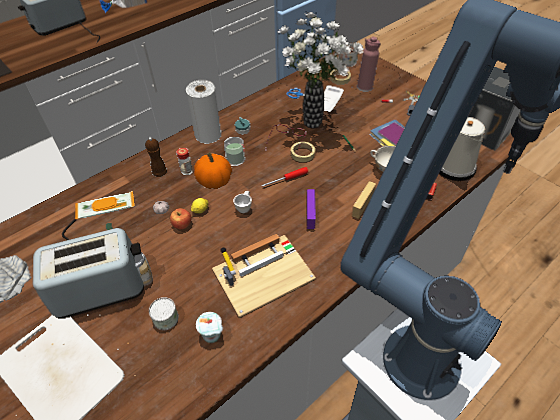

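View pics/top0.png

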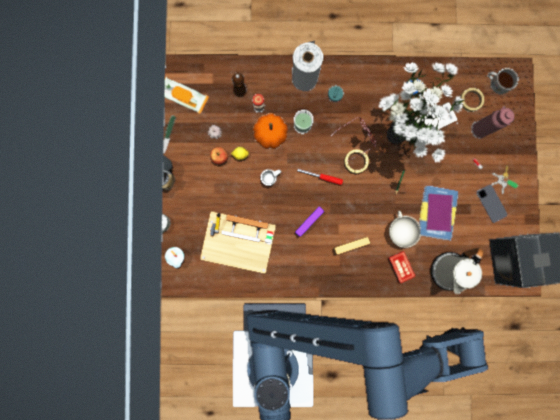

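Scene view: the jig is at (262,275). Two things have the rail's shape: the purple one at (311,208) and the pale wood-coloured one at (365,200), which in the top view are at (309,222) and (352,246). The pale one fits beech. I'll confirm it in an enlarged crop.

```bash
python3 - <<'E'
from h import *
a=cv2.imread("pics/scene0.png");b=cv2.imread("pics/top0.png")
A=cv2.resize(a[170:320,200:400],(800,600),interpolation=cv2.INTER_CUBIC)
B=cv2.resize(b[200:280,190:380],(800,337),interpolation=cv2.INTER_CUBIC)
cv2.imwrite("pics/cA.png",A);cv2.imwrite("pics/cB.png",B)
E
```

```text
(no output)
```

View pics/cA.png

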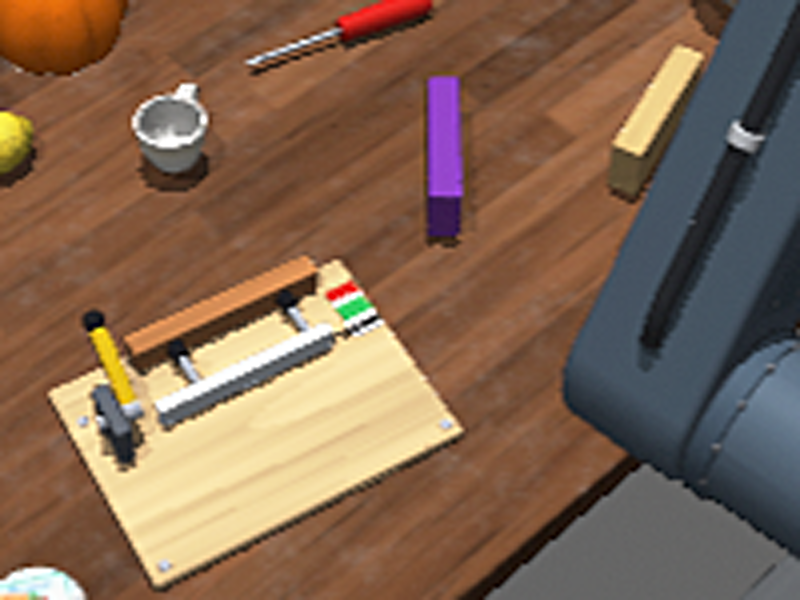

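View pics/cB.png

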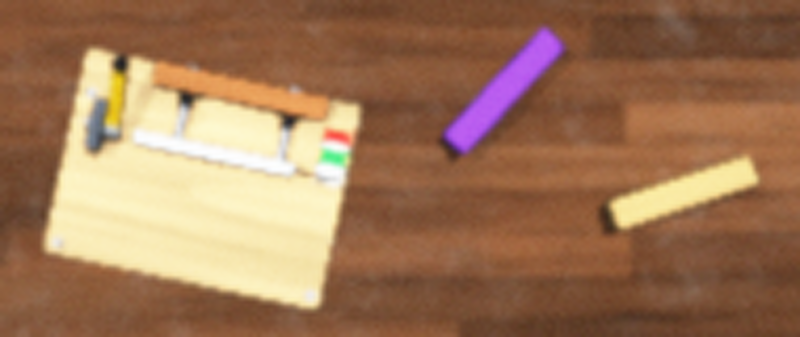

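The crop shows the pale beech block at top px (352,246), on the worktop to the right of the jig. The other candidate is plainly purple, so beech it is. The flip stop is parked (black ball at the back) and the fence is at rest. Now I'll measure the poses.

```bash
cat >> h.py <<'E'
def woodmask(im):
    h=cv2.cvtColor(im,cv2.COLOR_RGB2HSV)
    return cv2.inRange(h,(15,40,140),(32,170,255))
def comps(m,amin=100):
    n,l,st,c=cv2.connectedComponentsWithStats(m)
    return [(st[i,4],c[i],(l==i).astype(np.uint8)) for i in range(1,n) if st[i,4]>amin]
def rect(n,mask,z):
    cn=max(cv2.findContours(mask,cv2.RETR_EXTERNAL,cv2.CHAIN_APPROX_NONE)[0],key=len).reshape(-1,2)
    p=plane(n,cn,z)[:,:2]*1000
    (c,s,a)=cv2.minAreaRect(p.astype(np.float32)); return np.round(c,1),np.round(s,1),a,cv2.boxPoints((c,s,a)).round(1)
E
python3 - <<'E'
from h import *
for n,f in(("top","top0"),("scene","scene0")):
    im=cv2.imread(f"pics/{f}.png")[:,:,::-1].copy()
    for a,c,m in comps(woodmask(im)):
        for z in (.012,.056): 
            r=rect(n,m,z); print(n,a,c.round(),z,*r[:3]); 
        if a>1500: print(rect(n,m,.012)[3].tolist())
E
```

```text
top 24248 [395.  45.] 0.012 [1040.3 -396.6] [1002.9 1688.7] 0.8476783037185669
top 24248 [395.  45.] 0.056 [1027.9 -388.2] [ 980.6 1651. ] 0.8476765155792236
[[526.4000244140625, 440.20001220703125], [551.4000244140625, -1248.300048828125], [1554.300048828125, -1233.5], [1529.300048828125, 455.1000061035156]]
top 113 [185.  97.] 0.012 [1114.7  369.3] [126.2  61.8] 63.128047943115234
top 113 [185.  97.] 0.056 [1100.7  360.7] [123.4  60.4] 63.12770462036133
top 200 [473.  99.] 0.012 [1107.7 -832.5] [100.   97.5] 24.931724548339844
top 200 [473.  99.] 0.056 [1093.8 -814.3] [97.8 95.3] 24.931640625
top 238 [356. 161.] 0.012 [ 844.2 -340.3] [94.9 95.9] 89.46775817871094
top 238 [356. 161.] 0.056 [ 836.2 -333.1] [92.8 93.8] 89.46768188476562
top 141 [423. 211.] 0.012 [ 636.5 -611.8] [33.1 74.6] 88.87711334228516
top 141 [423. 211.] 0.056 [ 633.1 -598.6] [32.4 73. ] 88.87711334228516
top 2612 [236. 246.] 0.012 [509.7 145.4] [276.  205.5] 77.94482421875
top 2612 [236. 246.] 0.056 [509.2 141.7] [269.8 200.9] 77.94482421875
[[380.3999938964844, 31.899999618530273], [581.4000244140625, -11.0], 
[... 2107 characters left out ...]
4.2] [270.1 198.9] 77.95848083496094
scene 3256 [264. 280.] 0.056 [483.2 161.2] [260.6 191.9] 77.95852661132812
[[381.29998779296875, 32.900001525878906], [575.7000122070312, -8.600000381469727], [632.0999755859375, 255.60000610351562], [437.6000061035156, 297.0]]
scene 186 [260. 256.] 0.012 [563.3 108.9] [88.3 28.2] 77.48395538330078
scene 186 [260. 256.] 0.056 [537.8 127.2] [85.2 27.2] 77.48395538330078
scene 575 [339. 398.] 0.012 [ 76.7 249.9] [148.4  74.1] 89.79671478271484
scene 575 [339. 398.] 0.056 [ 68.3 263.2] [143.2  71.5] 89.79670715332031
scene 133 [312. 411.] 0.012 [101.7 320.7] [66.6 31.5] 73.12398529052734
scene 133 [312. 411.] 0.056 [ 92.5 331.5] [64.2 30.4] 73.12396240234375
```

```bash
cat >> h.py <<'E'
JC=np.array([508.,145.]);JY=-12.05
def j2w(x,y):
    return JC+R.from_euler('z',JY,degrees=True).as_matrix()[:2,:2]@[x,y]
def w2j(p):
    return R.from_euler('z',-JY,degrees=True).as_matrix()[:2,:2]@(np.asarray(p)-JC)
def go(xy,z,yaw):
    "yaw = world heading of tool y; prints turn about tool xyz and the shift in the turned tool axes"
    s=sense();T=R.from_quat(s["tool_rot"]); p=s["tcp_pos"]*1000
    c,si=np.cos(np.radians(yaw)),np.sin(np.radians(yaw))
    G=R.from_matrix(np.array([[-si,c,0],[c,si,0],[0,0,-1]]).T)
    G=R.from_matrix(np.column_stack([[-si,c,0],[c,si,0],[0,0,-1]]))
    rv=(T.inv()*G).as_rotvec(degrees=True)
    print("t",s["t"],"turn",rv.round(2),"shift",G.inv().apply(np.r_[xy,z]-p).round(1),"pos",p.round(1),"jig",w2j(p[:2]).round(1),"F",s["force"].round(1),"gap",round(s["finger_gap"],3))
E
python3 - <<'E'
from h import *
go(j2w(128,90),239,JY)
E
```

```text
t 0.1 turn [ -0.09  -0.08 -61.29] shift [ 8.854e+02  2.945e+02 -6.000e-01] pos [ 179.2 -598.1  238.4] jig [-166.5 -795.4] F [ 0.5 -0.2 -0.3] gap 1.002
```

Request:
{"api": "play_rows", "payload": {"rows": [[[0, 0, -6.8], [0, 0, 0], 1], [[0, 0, -6.8], [0, 0, 0], 1], [[0, 0, -6.8], [0, 0, 0], 1], [[0, 0, -6.8], [0, 0, 0], 1], [[0, 0, -6.8], [0, 0, 0], 1], [[0, 0, -6.8], [0, 0, 0], 1], [[0, 0, -6.8], [0, 0, 0], 1], [[0, 0, -6.8], [0, 0, 0], 1], [[0, 0, -6.9], [0, 0, 0], 1]]}}

```text
t: 0.85
tcp_pos: [0.1792, -0.5983, 0.2387]
tool_rot: [0.776, 0.631, 0.0, -0.001]
force: [0.6, 0.1, -0.6]
finger_gap: 0.002
gripper_force: 0.0
```

Request:
{"api": "play_rows", "payload": {"rows": [[[0, 0, 0], [36, 12, 0], 1], [[0, 0, 0], [36, 12, 0], 1], [[0, 0, 0], [36, 12, 0], 1], [[0, 0, 0], [36, 12, 0], 1], [[0, 0, 0], [36, 12, 0], 1], [[0, 0, 0], [36, 12, 0], 1], [[0, 0, 0], [36, 12, 0], 1], [[0, 0, 0], [36, 12, 0], 1], [[0, 0, 0], [36, 12, 0], 1], [[0, 0, 0], [36, 12, 0], 1], [[0, 0, 0], [36, 12, 0], 1], [[0, 0, 0], [36, 12, 0], 1]]}}

```text
t: 1.85
tcp_pos: [0.4106, -0.2044, 0.2392]
tool_rot: [0.777, 0.629, -0.0, -0.0]
force: [1.1, -0.1, -0.4]
finger_gap: -0.0
gripper_force: 0.0
```

Request:
{"api": "play_rows", "payload": {"rows": [[[0, 0, 0], [36, 12, 0], 1], [[0, 0, 0], [36, 12, 0], 1], [[0, 0, 0], [36, 12, 0], 1], [[0, 0, 0], [36, 12, 0], 1], [[0, 0, 0], [36, 12, 0], 1], [[0, 0, 0], [36, 12, 0], 1], [[0, 0, 0], [36, 12, 0], 1], [[0, 0, 0], [36, 12, 0], 1], [[0, 0, 0], [36, 12, 0], 1], [[0, 0, 0], [36, 12, 0], 1], [[0, 0, 0], [36, 12, 0], 1], [[0, 0, 0], [0, 0, 0], 1]]}}

```text
t: 2.85
tcp_pos: [0.6247, 0.1595, 0.2388]
tool_rot: [0.776, 0.631, 0.003, -0.0]
force: [-0.4, -1.1, 0.4]
finger_gap: -0.003
gripper_force: 0.0
```

```bash
python3 - <<'E'
from h import *
go(j2w(128,90),96,JY)
im,d=save("scene","s1")
cv2.imwrite("pics/s1c.png",cv2.resize(im[150:330,180:420,::-1],(800,600),interpolation=cv2.INTER_CUBIC))
E
```

```text
t 2.85 turn [ 0.17 -0.23  0.3 ] shift [ 51.5  16.9 142.8] pos [624.7 159.5 238.8] jig [111.1  38.5] F [-0.4 -1.1  0.4] gap -0.003
```

Request:
{"api": "play_rows", "payload": {"rows": [[[0, 0, 0], [26, 9, 0], 1], [[0, 0, 0], [26, 8, 0], 1], [[0, 0, 0], [0, 0, 30], 1], [[0, 0, 0], [0, 0, 30], 1], [[0, 0, 0], [0, 0, 30], 1], [[0, 0, 0], [0, 0, 30], 1], [[0, 0, 0], [0, 0, 23], 1], [[0, 0, 0], [0, 0, 0], 1], [[0, 0, 0], [0, 0, 0], 1]]}}

```text
t: 3.65
tcp_pos: [0.6478, 0.1996, 0.0948]
tool_rot: [0.778, 0.629, -0.002, -0.001]
force: [-0.5, -0.4, 0.7]
finger_gap: 0.004
gripper_force: 0.0
```

```bash
python3 - <<'E'
from h import *
go(j2w(0,90),96,JY)
im,d=save("scene","s2")
cv2.imwrite("pics/s2c.png",cv2.resize(im[180:330,180:380,::-1],(800,600),interpolation=cv2.INTER_CUBIC))
E
```

```text
t 3.65 turn [-0.24  0.1  -0.04] shift [   7.5 -125.3   -1.2] pos [647.8 199.6  94.8] jig [125.3  82.5] F [-0.5 -0.4  0.7] gap 0.004
```

View pics/s2c.png

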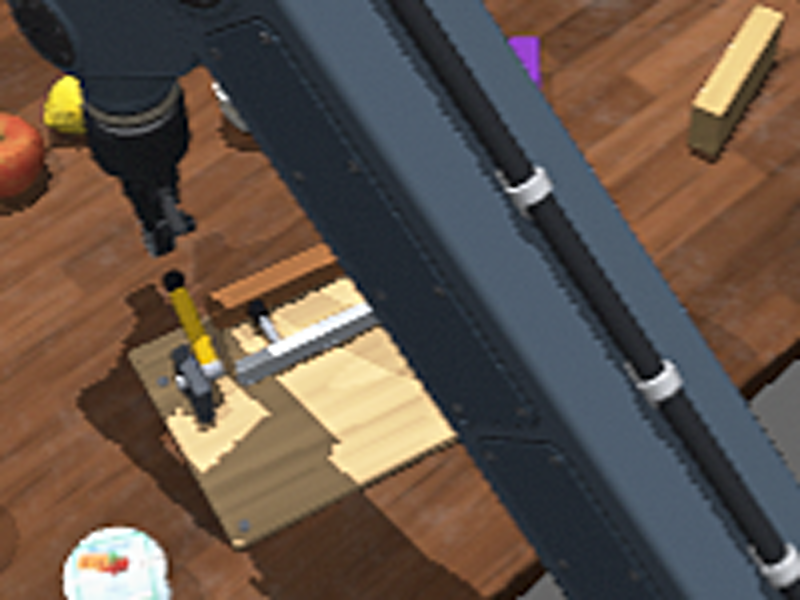

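The picture shows the fingertips at crop (160,245), just behind the ball at crop (173,280). I'll align sideways, then sweep towards the front.

Request:
{"api": "play_rows", "payload": {"rows": [[[0, 0, 0], [7, -8, 0], 1], [[0, 0, 0], [0, -12, 0], 1], [[0, 0, 0], [0, -12, 0], 1], [[0, 0, 0], [0, -12, 0], 1], [[0, 0, 0], [0, -12, 0], 1], [[0, 0, 0], [0, -12, 0], 1], [[0, 0, 0], [0, -12, 0], 1], [[0, 0, 0], [0, -12, 0], 1], [[0, 0, 0], [0, -12, 0], 1], [[0, 0, 0], [0, -12, 0], 1], [[0, 0, 0], [0, -8, 0], 1], [[0, 0, 0], [0, 0, 0], 1]]}}

```text
t: 4.7
tcp_pos: [0.5301, 0.2363, 0.0998]
tool_rot: [0.777, 0.63, 0.003, 0.001]
force: [-1.4, 0.0, 0.2]
finger_gap: -0.001
gripper_force: 0.0
```

Request:
{"api": "play_rows", "payload": {"rows": [[[0, 0, 0], [0, 0, 0], 1], [[0, 0, 0], [0, 0, -35], 1], [[0, 0, 0], [0, 0, -35], 0.4], [[0, 0, 0], [0, 0, -35], 0.4], [[0, 0, 0], [-38, -12, 0], 0.4], [[0, 0, 0], [-38, -12, 0], 0.4], [[0, 0, 0], [-38, -12, 0], 0.4], [[0, 0, 0], [-38, -12, 0], 0.4], [[0, 0, 0], [-38, -12, 0], 0.4], [[0, 0, 0], [-38, -12, 0], 0.4], [[0, 0, 0], [0, 0, 0], 0.4]]}}

```text
t: 5.62
tcp_pos: [0.4078, 0.0211, 0.2017]
tool_rot: [0.779, 0.627, -0.002, -0.0]
force: [-0.8, 0.8, 0.0]
finger_gap: 0.601
gripper_force: 0.0
```

```bash
python3 - <<'E'
from h import *
go([495.5,-312.3],150,18.3)
im,d=save("scene","s3")
im2,d=save("top","t3")
a=cv2.resize(im[200:340,180:340,::-1],(640,560),interpolation=cv2.INTER_CUBIC)
cv2.imwrite("pics/s3c.png",a)
E
```

```text
t 5.6167 turn [ -0.2    0.09 -30.71] shift [-344.   -21.4   51.7] pos [407.8  21.1 201.7] jig [ -72.1 -142.1] F [-0.8  0.8  0. ] gap 0.601
```

View pics/s3c.png

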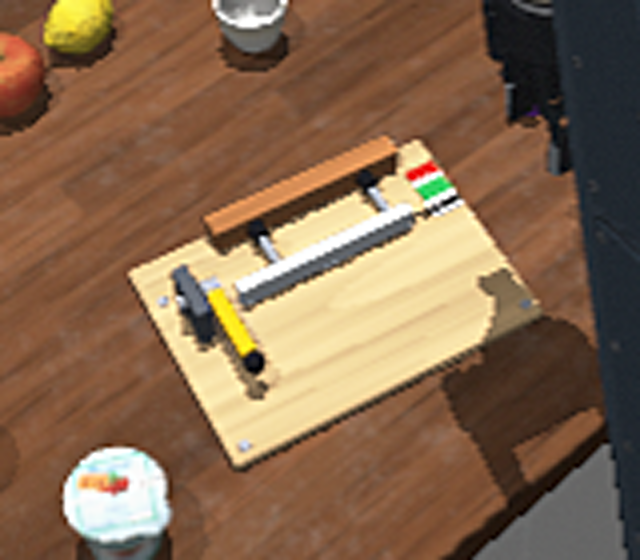

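The stop now lies level to the front: arm at crop (235,325), ball at crop (255,362). On to the rail.

Request:
{"api": "play_rows", "payload": {"rows": [[[0, 0, -6.1], [0, 0, 0], 0.4], [[0, 0, -6.1], [0, 0, 0], 0.4], [[0, 0, -6.1], [0, 0, 0], 0.4], [[0, 0, -6.2], [0, 0, 0], 0.4], [[0, 0, -6.2], [0, 0, 0], 0.4], [[0, 0, 0], [-34, -2, 5], 0.4], [[0, 0, 0], [-34, -2, 5], 0.4], [[0, 0, 0], [-34, -2, 5], 0.4], [[0, 0, 0], [-34, -2, 5], 0.4], [[0, 0, 0], [-34, -2, 5], 0.4], [[0, 0, 0], [-34, -2, 5], 0.4], [[0, 0, 0], [-34, -2, 5], 0.4]]}}

```text
t: 6.72
tcp_pos: [0.4762, -0.2054, 0.1664]
tool_rot: [0.582, 0.813, 0.0, 0.001]
force: [0.4, 0.3, 0.3]
finger_gap: 0.604
gripper_force: 0.0
```

Request:
{"api": "play_rows", "payload": {"rows": [[[0, 0, 0], [-34, -2, 5], 0.4], [[0, 0, 0], [-34, -2, 5], 0.4], [[0, 0, 0], [-34, -2, 5], 0.4], [[0, 0, 0], [0, 0, 0], 0.4], [[0, 0, 0], [0, 0, 0], 0.4]]}}

```text
t: 7.13
tcp_pos: [0.503, -0.3042, 0.151]
tool_rot: [0.583, 0.812, 0.0, 0.001]
force: [-0.5, 0.6, 0.5]
finger_gap: 0.597
gripper_force: 0.0
```

```bash
python3 - <<'E'
from h import *
go([495.5,-312.3],36,18.3)
im,d=save("scene","s4");im2,d2=save("top","t4")
for n,i,near in(("scene",im,(364,195)),("top",im2,(352,245))):
    for a,c,m in comps(woodmask(i),60):
        if np.hypot(*(c-near))<20: print(n,a,c,*rect(n,m,.056)[:3])
a=cv2.resize(im[150:260,300:450,::-1],(750,550),interpolation=cv2.INTER_CUBIC)
cv2.imwrite("pics/s4c.png",a)
# jig refined from unobstructed view
for n,i in(("top",im2),("scene",im)):
    for a,c,m in comps(woodmask(i),1500):
        r=rect(n,m,.012)
        if np.hypot(*(r[0]-[508,145]))<60: print(n,*r[:3])
E
```

```text
t 7.1333 turn [0.05 0.06 0.33] shift [ -5.3  -9.7 115. ] pos [ 503.  -304.2  151. ] jig [  88.9 -440.4] F [-0.5  0.6  0.5] gap 0.597
top [509.8 145.4] [277.  205.2] 78.02713775634766
scene [506.9 144.3] [269.9 199.2] 78.13978576660156
```

View pics/s4c.png

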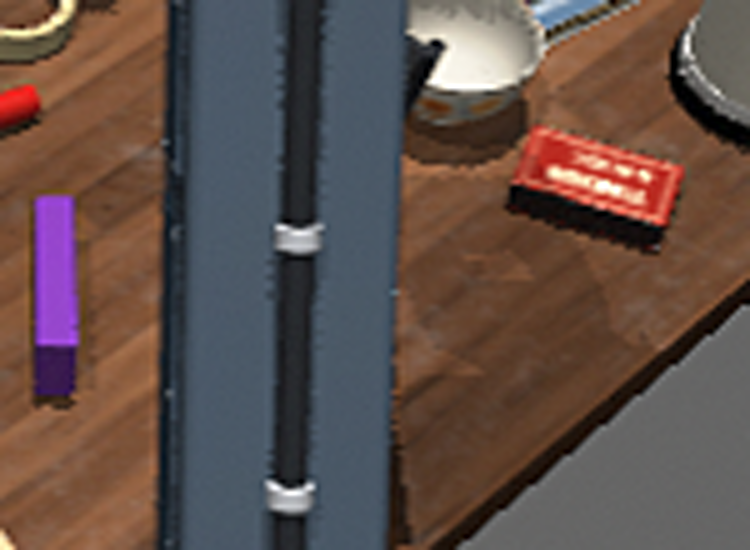

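The arm hides the rail in this view, so I'll descend on the measured pose, with 11 mm clearance per side, and watch the forces.

Request:
{"api": "play_rows", "payload": {"rows": [[[0, 0, 0], [-5, -10, 0], 0.4], [[0, 0, 0], [0, 0, 25], 0.4], [[0, 0, 0], [0, 0, 25], 0.4], [[0, 0, 0], [0, 0, 15], 0.4], [[0, 0, 0], [0, 0, 15], 0.4], [[0, 0, 0], [0, 0, 15], 0.4], [[0, 0, 0], [0, 0, 10], 0.4], [[0, 0, 0], [0, 0, 10], 0.4], [[0, 0, 0], [0, 0, 0], 0.4], [[0, 0, 0], [0, 0, 0], 0.4]]}}

```text
t: 8.07
tcp_pos: [0.4934, -0.3105, 0.0363]
tool_rot: [0.583, 0.813, 0.0, -0.0]
force: [0.1, -0.2, 0.0]
finger_gap: 0.596
gripper_force: 0.0
```

```bash
python3 - <<'E'
from h import *
go([495.5,-312.3],36,18.3)
E
```

```text
t 8.0667 turn [-0.02 -0.03  0.39] shift [-2.3  1.5  0.3] pos [ 493.4 -310.5   36.3] jig [  80.8 -448.6] F [ 0.1 -0.2  0. ] gap 0.596
```

Request:
{"api": "play_rows", "payload": {"rows": [[[0, 0, 0], [-2, 1, 0], 0.6], [[0, 0, 0], [0, 0, 0], 0.8], [[0, 0, 0], [0, 0, 0], 0.8], [[0, 0, 0], [0, 0, 0], 0.8], [[0, 0, 0], [0, 0, 0], 0.8], [[0, 0, 0], [0, 0, 0], 0.8]], "grip_force": 60}}

```text
t: 8.57
tcp_pos: [0.496, -0.3134, 0.0375]
tool_rot: [0.583, 0.812, -0.0, 0.002]
force: [0.1, -0.9, 5.2]
finger_gap: 0.317
gripper_force: 60.6
```

Request:
{"api": "play_rows", "payload": {"rows": [[[0, 0, 0], [0, 0, -20], 0.8], [[0, 0, 0], [0, 0, -30], 0.8], [[0, 0, 0], [0, 0, -30], 0.8], [[0, 0, 0], [0, 0, -30], 0.8], [[0, 0, 0], [0, 0, 0], 0.8]]}}

```text
t: 8.98
tcp_pos: [0.4976, -0.3146, 0.1516]
tool_rot: [0.583, 0.812, -0.001, 0.005]
force: [0.7, -0.7, -1.0]
finger_gap: 0.316
gripper_force: 59.9
```

```bash
python3 - <<'E'
from h import *
go(j2w(-25,11),150,JY)
E
```

```text
t 8.9833 turn [ 0.42  0.43 30.73] shift [ 462.6 -110.8    1.6] pos [ 497.6 -314.6  151.6] jig [  85.8 -451.6] F [ 0.7 -0.7 -1. ] gap 0.316
```

Request:
{"api": "play_rows", "payload": {"rows": [[[0, 0, 6], [0, 0, 0], 0.8], [[0, 0, 6], [0, 0, 0], 0.8], [[0, 0, 6], [0, 0, 0], 0.8], [[0, 0, 6], [0, 0, 0], 0.8], [[0, 0, 6.7], [0, 0, 0], 0.8], [[0, 0, 0], [30, -8, 0], 0.8], [[0, 0, 0], [30, -8, 0], 0.8], [[0, 0, 0], [30, -8, 0], 0.8], [[0, 0, 0], [30, -8, 0], 0.8], [[0, 0, 0], [30, -8, 0], 0.8], [[0, 0, 0], [30, -8, 0], 0.8], [[0, 0, 0], [30, -8, 0], 0.8]]}}

```text
t: 9.98
tcp_pos: [0.4828, -0.0936, 0.1453]
tool_rot: [0.777, 0.629, -0.001, -0.001]
force: [-0.3, 1.4, -2.5]
finger_gap: 0.314
gripper_force: 59.7
```

Request:
{"api": "play_rows", "payload": {"rows": [[[0, 0, 0], [30, -8, 0], 0.8], [[0, 0, 0], [30, -8, 0], 0.8], [[0, 0, 0], [30, -8, 0], 0.8], [[0, 0, 0], [30, -8, 0], 0.8], [[0, 0, 0], [30, -8, 0], 0.8], [[0, 0, 0], [30, -6, 0], 0.8], [[0, 0, 0], [30, -6, 0], 0.8], [[0, 0, 0], [30, -6, 0], 0.8], [[0, 0, 0], [0, 0, 0], 0.8], [[0, 0, 0], [0, 0, 0], 0.8]]}}

```text
t: 10.82
tcp_pos: [0.4763, 0.1527, 0.1454]
tool_rot: [0.776, 0.631, -0.001, -0.0]
force: [-0.4, -1.8, -1.8]
finger_gap: 0.315
gripper_force: 59.7
```

```bash
python3 - <<'E'
from h import *
go(j2w(-30,0),100,JY)
im,d=save("scene","s5");im2,d2=save("top","t5")
a=cv2.resize(im[180:340,180:360,::-1],(675,600),interpolation=cv2.INTER_CUBIC)
cv2.imwrite("pics/s5c.png",a)
E
```

```text
t 10.8167 turn [-0.11  0.04  0.23] shift [-0.9  2.6 45.4] pos [476.3 152.7 145.4] jig [-32.6   0.9] F [-0.4 -1.8 -1.8] gap 0.315
```

View pics/s5c.png

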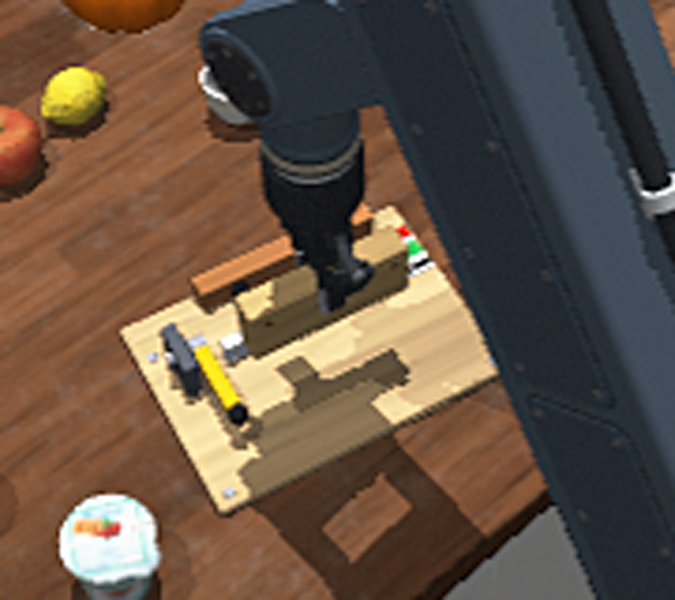

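The rail is held upright over the deck, its stop-side end at crop x ≈ 240–253. I'll compute where that end is.

```bash
python3 - <<'E'
from h import *
f=lambda u,v:(180+u/3.75-.5,180+v/3.75-.5)
for q,z in((f(253,357),.108),(f(247,326),.164),(f(237,298),.164),(f(407,262),.164)):
    p=plane("scene",[q],z)[0]*1000; print(p.round(1),w2j(p[:2]).round(1))
# known reference: stop arm end/ball at (237,412) z=.042 -> expect x -45,y 90
p=plane("scene",[f(237,412)],.042)[0]*1000; print(w2j(p[:2]))
E
```

```text
[481.  220.9 108. ] [-42.2  68.6]
[474.4 226.8 164. ] [-49.9  73. ]
[499.5 216.6 164. ] [-23.2  68.2]
[437.5  98.  164. ] [-59.1 -60.6]
[-41.6448628   88.07393142]
```

Request:
{"api": "play_rows", "payload": {"rows": [[[0, 0, 0], [0, 9, 0], 0.8], [[0, 0, 0], [0, 8, 0], 0.8], [[0, 0, 0], [0, 0, 20], 0.8], [[0, 0, 0], [0, 0, 20], 0.8], [[0, 0, 0], [0, 0, 20], 0.8], [[0, 0, 0], [0, 0, 15], 0.8], [[0, 0, 0], [0, 0, 9], 0.8], [[0, 0, 0], [0, 0, 5], 0.8], [[0, 0, 0], [0, 0, 0], 0.8], [[0, 0, 0], [0, 0, 0], 0.8]]}}

```text
t: 11.75
tcp_pos: [0.4949, 0.1475, 0.0576]
tool_rot: [0.778, 0.629, 0.0, 0.0]
force: [-0.0, -0.3, -2.8]
finger_gap: 0.315
gripper_force: 59.8
```

```bash
python3 - <<'E'
from h import *
go(j2w(-15,12),50.5,JY)
E
```

```text
t 11.75 turn [ 0.05 -0.01 -0.03] shift [12.3 -1.7  7.1] pos [494.9 147.5  57.6] jig [-13.3  -0.3] F [-0.  -0.3 -2.8] gap 0.315
```

Request:
{"api": "play_rows", "payload": {"rows": [[[0, 0, 0], [0, 0, 3], 0.8], [[0, 0, 0], [0, 0, 2], 0.8], [[0, 0, 0], [0, 0, 1], 0.8], [[0, 0, 0], [0, 0, 0], 0.8], [[0, 0, 0], [0, 0, 0], 0.8]]}}

```text
t: 12.17
tcp_pos: [0.4942, 0.1479, 0.0515]
tool_rot: [0.777, 0.629, 0.0, 0.0]
force: [-0.4, -0.1, -2.0]
finger_gap: 0.318
gripper_force: 59.8
```

Request:
{"api": "play_rows", "payload": {"rows": [[[0, 0, 0], [3, 0, 0], 0.8], [[0, 0, 0], [3, 0, 0], 0.8], [[0, 0, 0], [2, 0, 0], 0.8], [[0, 0, 0], [0, 0, 0], 0.8], [[0, 0, 0], [0, 0, 0], 0.8]]}}

```text
t: 12.58
tcp_pos: [0.4958, 0.1559, 0.0513]
tool_rot: [0.777, 0.629, 0.0, 0.0]
force: [0.1, 0.2, -2.7]
finger_gap: 0.316
gripper_force: 59.8
```

```bash
python3 - <<'E'
from h import *
go(j2w(-15,12),50.5,JY)
E
```

```text
t 12.5833 turn [ 0.01 -0.    0.04] shift [ 3.9 -0.8  0.8] pos [495.8 155.9  51.3] jig [-14.2   8.1] F [ 0.1  0.2 -2.7] gap 0.316
```

Request:
{"api": "play_rows", "payload": {"rows": [[[0, 0, 0], [1, 0, 0.5], 0.8], [[0, 0, 0], [1, 0, 0], 0.8], [[0, 0, 0], [0, 0, 0], 0.8], [[0, 0, 0], [0, 0, 0], 0.8]]}}

```text
t: 12.92
tcp_pos: [0.4961, 0.1576, 0.0508]
tool_rot: [0.777, 0.629, -0.0, -0.0]
force: [0.5, 0.2, -2.2]
finger_gap: 0.323
gripper_force: 59.8
```

Request:
{"api": "play_rows", "payload": {"rows": [[[0, 0, 0], [1, 0, 0], 0.8], [[0, 0, 0], [0, 0, 0], 0.8], [[0, 0, 0], [0, 0, 0], 0.8]]}}

```text
t: 13.17
tcp_pos: [0.4964, 0.1586, 0.0508]
tool_rot: [0.777, 0.629, 0.0, 0.0]
force: [-0.9, 0.1, -1.1]
finger_gap: 0.315
gripper_force: 59.8
```

Request:
{"api": "play_rows", "payload": {"rows": [[[0, 0, 0], [1, 0, 0], 0.8], [[0, 0, 0], [0, 0, 0], 0.8], [[0, 0, 0], [0, 0, 0], 0.8]]}}

```text
t: 13.42
tcp_pos: [0.4966, 0.1596, 0.0508]
tool_rot: [0.777, 0.629, 0.0, -0.0]
force: [0.4, -0.1, -1.6]
finger_gap: 0.317
gripper_force: 59.8
```

```bash
python3 - <<'E'
from h import *
go(j2w(-15,12),50.5,JY)
im,d=save("scene","s6")
a=cv2.resize(im[220:310,200:320,::-1],(800,600),interpolation=cv2.INTER_CUBIC)
cv2.imwrite("pics/s6c.png",a)
E
```

```text
t 13.4167 turn [-0.   -0.    0.01] shift [ 0.1 -0.8  0.3] pos [496.6 159.6  50.8] jig [-14.2  11.9] F [ 0.4 -0.1 -1.6] gap 0.317
```

View pics/s6c.png

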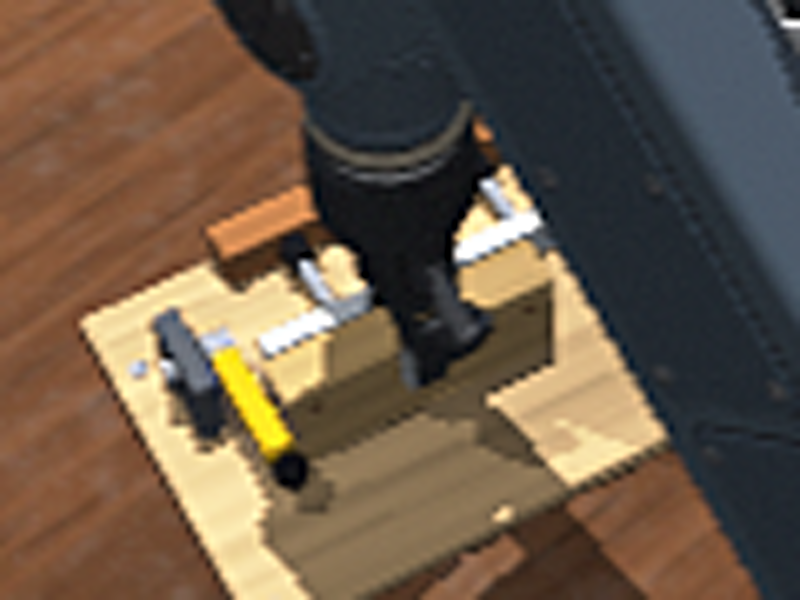

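The rail stands at the deck with its end right beside the yellow arm (crop (285,400)), and the fence is still at rest. I'll feel for the stop in 1 mm steps.

Request:
{"api": "play_rows", "payload": {"rows": [[[0, 0, 0], [1, 0, 0], 0.8], [[0, 0, 0], [0, 0, 0], 0.8], [[0, 0, 0], [0, 0, 0], 0.8]]}}

```text
t: 13.72
tcp_pos: [0.4967, 0.1601, 0.0508]
tool_rot: [0.777, 0.629, -0.0, 0.0]
force: [0.2, -3.7, -1.1]
finger_gap: 0.317
gripper_force: 59.8
```

Request:
{"api": "play_rows", "payload": {"rows": [[[0, 0, 0], [1, 0, 0], 0.8], [[0, 0, 0], [0, 0, 0], 0.8], [[0, 0, 0], [0, 0, 0], 0.8]]}}

```text
t: 13.97
tcp_pos: [0.4967, 0.1603, 0.0509]
tool_rot: [0.777, 0.629, -0.001, 0.0]
force: [-0.3, -7.2, -1.1]
finger_gap: 0.316
gripper_force: 60.1
```

Request:
{"api": "play_rows", "payload": {"rows": [[[0, 0, 0], [1, 0, 0], 0.8], [[0, 0, 0], [0, 0, 0], 0.8], [[0, 0, 0], [0, 0, 0], 0.8]]}}

```text
t: 14.22
tcp_pos: [0.4967, 0.1604, 0.0509]
tool_rot: [0.777, 0.63, -0.002, 0.001]
force: [-0.9, -12.2, 0.6]
finger_gap: 0.317
gripper_force: 60.2
```

Contact with the stop is felt (12 N). I'll back off slightly, then approach the fence.

Request:
{"api": "play_rows", "payload": {"rows": [[[0, 0, 0], [-3.5, 0, 0], 0.8], [[0, 0, 0], [0, 3, 0], 0.8], [[0, 0, 0], [0, 4, 0], 0.8], [[0, 0, 0], [0, 4, 0], 0.8], [[0, 0, 0], [0, 4, 0], 0.8], [[0, 0, 0], [0, 3, 0], 0.8], [[0, 0, 0], [0, 2, 0], 0.8], [[0, 0, 0], [0, 2, 0], 0.8], [[0, 0, 0], [0, 2, 0], 0.8], [[0, 0, 0], [0, 2, 0], 0.8], [[0, 0, 0], [0, 0, 0], 0.8], [[0, 0, 0], [0, 0, 0], 0.8]]}}

```text
t: 15.22
tcp_pos: [0.5212, 0.1538, 0.0507]
tool_rot: [0.777, 0.629, -0.001, -0.001]
force: [-1.5, 0.9, -2.6]
finger_gap: 0.316
gripper_force: 59.8
```

```bash
python3 - <<'E'
from h import *
go(j2w(26,12),50.5,JY)
E
```

```text
t 15.2167 turn [-0.09  0.01  0.02] shift [ 0.6 14.9  0.2] pos [521.2 153.8  50.7] jig [11.1 11.4] F [-1.5  0.9 -2.6] gap 0.316
```

Request:
{"api": "play_rows", "payload": {"rows": [[[0, 0, 0], [0, 2, 0], 0.8], [[0, 0, 0], [0, 2, 0], 0.8], [[0, 0, 0], [0, 2, 0], 0.8], [[0, 0, 0], [0, 2, 0], 0.8], [[0, 0, 0], [0, 2, 0], 0.8], [[0, 0, 0], [0, 0, 0], 0.8], [[0, 0, 0], [0, 0, 0], 0.8], [[0, 0, 0], [0, 0, 0], 0.8]]}}

```text
t: 15.88
tcp_pos: [0.5296, 0.1519, 0.0505]
tool_rot: [0.777, 0.629, -0.002, -0.001]
force: [-4.0, 3.7, 0.5]
finger_gap: 0.315
gripper_force: 60.0
```

```bash
python3 - <<'E'
from h import *
for _ in range(3):
    go(j2w(26,12),50.5,JY); snapshot("top")
E
```

```text
t 15.8833 turn [-0.26  0.05  0.04] shift [0.8 6.3 0. ] pos [529.6 151.9  50.5] jig [19.7 11.2] F [-4.   3.7  0.5] gap 0.315
t 15.9333 turn [-0.26  0.05  0.04] shift [0.8 6.3 0. ] pos [529.6 151.9  50.5] jig [19.7 11.2] F [-5.2  3.1  0.3] gap 0.314
t 15.9833 turn [-0.26  0.05  0.04] shift [0.8 6.3 0. ] pos [529.6 151.9  50.5] jig [19.7 11.2] F [-5.   2.9  0.1] gap 0.318
```

Request:
{"api": "play_rows", "payload": {"rows": [[[0, 0, 0], [0, 2, 0], 0.8], [[0, 0, 0], [0, 2, 0], 0.8], [[0, 0, 0], [0, 2, 0], 0.8], [[0, 0, 0], [0, 1, 0], 0.8], [[0, 0, 0], [0, 0, 0], 0.8], [[0, 0, 0], [0, 0, 0], 0.8], [[0, 0, 0], [0, 0, 0], 0.8]]}}

```text
t: 16.62
tcp_pos: [0.5346, 0.1507, 0.0503]
tool_rot: [0.777, 0.629, -0.003, -0.003]
force: [-7.6, 4.6, 1.6]
finger_gap: 0.317
gripper_force: 60.2
```

```bash
python3 - <<'E'
from h import *
for _ in range(3):
    go(j2w(26,12),50.5,JY); snapshot("top")
im,d=save("scene","s7");im2,d2=save("top","t7")
a=cv2.resize(im[210:320,200:330,::-1],(709,600),interpolation=cv2.INTER_CUBIC)
cv2.imwrite("pics/s7c.png",a)
E
```

```text
t 16.6167 turn [-0.47  0.08  0.05] shift [ 0.9  1.1 -0.2] pos [534.6 150.7  50.3] jig [24.9 11.1] F [-7.6  4.6  1.6] gap 0.317
t 16.6667 turn [-0.47  0.08  0.04] shift [ 0.9  1.2 -0.2] pos [534.6 150.7  50.3] jig [24.8 11.1] F [-7.9  4.6  2.4] gap 0.315
t 16.7167 turn [-0.47  0.08  0.05] shift [ 0.9  1.1 -0.1] pos [534.6 150.7  50.4] jig [24.9 11.1] F [-7.7  4.5  1.4] gap 0.319
```

View pics/s7c.png

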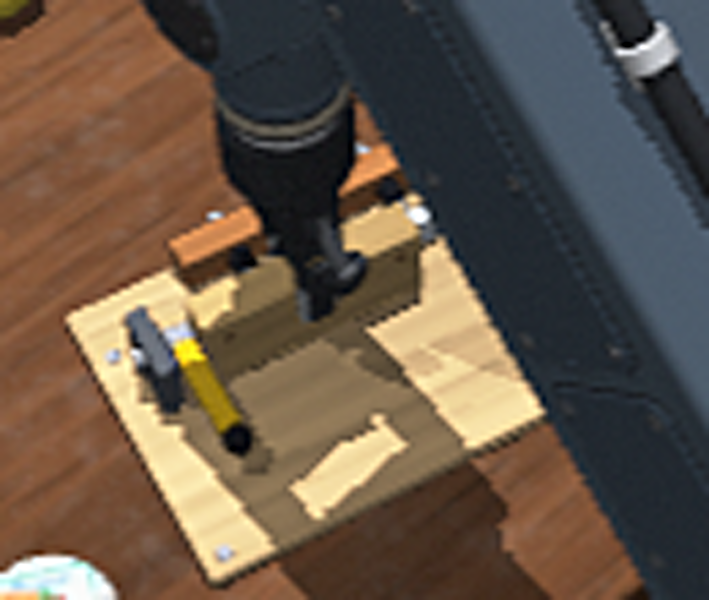

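The rail end is against the stop (crop (190,330)) and the rail stands upright and parallel to the back block. The force of about 8.5 N corresponds to about 17 mm travel, which is inside the green band. One check of squareness, then I hand in.

```bash
python3 - <<'E'
from h import *
f=lambda u,v:(200+u/5.454-.5,210+v/5.454-.5)
p=plane("scene",[f(192,332),f(420,238)],.068)[:,:2]*1000
print([w2j(q).round(1) for q in p])
p=plane("scene",[f(222,378),f(420,302)],.012)[:,:2]*1000
print([w2j(q).round(1) for q in p])
im=cv2.imread("pics/t7.png")
cv2.imwrite("pics/t7c.png",cv2.resize(im[200:280,190:290],(750,600),interpolation=cv2.INTER_CUBIC))
E
```

```text
[array([15.2, 84.9]), array([  7.3, -56.4])]
[array([14.1, 72. ]), array([  2.7, -52.2])]
```

View pics/t7c.png

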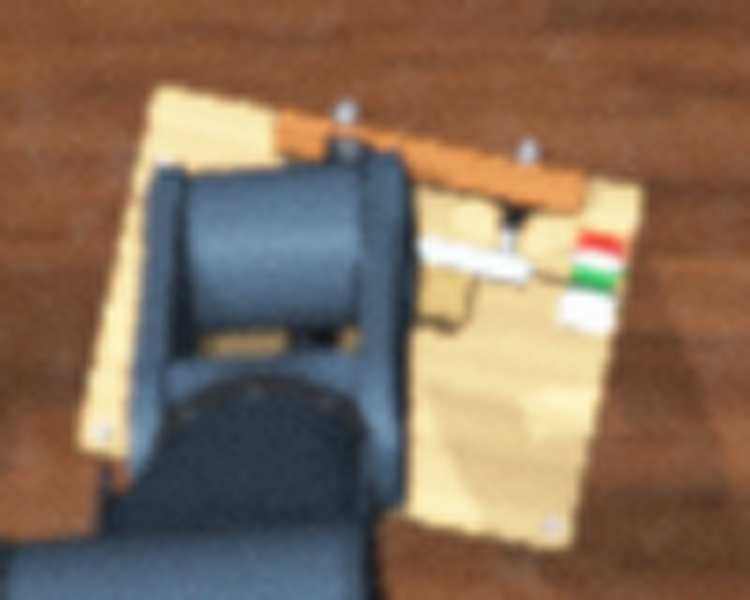

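The pointer is in the front half of the green at about (590,285). My hand-picked corners hint at some yaw, so I'll fit the rail's top front edge properly, with the jig's front edge as reference, and read the moment.

```bash
python3 - <<'E'
from h import *
im=cv2.imread("pics/s7.png").astype(float)
g=cv2.GaussianBlur(im,(0,0),0.7)[:,:,1]
def edge(u0,u1,v0,v1,hw,z,lab,skip=()):
    P=[]
    for u in range(int(u0),int(u1)+1):
        if any(a<=u<=b for a,b in skip): continue
        v=v0+(v1-v0)*(u-u0)/(u1-u0); r=np.arange(int(v-hw),int(v+hw)+1)
        d=g[r,u]-g[r+1,u]; i=d.argmax()
        if d[i]<8 or i in(0,len(d)-1): continue
        a,b,c=d[i-1],d[i],d[i+1]; P.append((u,r[i]+.5+.5*(a-c)/(a-2*b+c)))
    w=np.array([w2j(q) for q in plane("scene",P,z)[:,:2]*1000])
    for _ in range(3):
        k=np.polyfit(w[:,1],w[:,0],1); e=w[:,0]-np.polyval(k,w[:,1]); w=w[abs(e)<2.5*max(e.std(),.3)]
    print(lab,len(w),"slope rad",k[0].round(4),"x at y0",k[1].round(1),"rms",e.std().round(2),"y",w[:,1].min().round(),w[:,1].max().round())
f=lambda u,v:(200+u/5.454-.5,210+v/5.454-.5)
a,b=f(240,315),f(420,240); edge(a[0],b[0],a[1],b[1],4,.068,"rail top front",[(251,269)])
a,b=f(222,378),f(420,302); edge(a[0],b[0],a[1],b[1],4,.012,"rail bottom front")
a,b=f(225,578),f(535,418); edge(a[0],b[0],a[1],b[1],4,.012,"jig front")
s=sense();print(s["ft_torque"],s["force"])
E
```

```text
rail top front 14 slope rad 0.0047 x at y0 9.8 rms 0.39 y -52.0 59.0
rail bottom front 3 slope rad 0.0802 x at y0 -3.3 rms 1.3 y -16.0 71.0
jig front 43 slope rad -0.0048 x at y0 -100.4 rms 1.55 y -68.0 128.0
[0.7643273  1.34123095 0.36527936] [-6.79719586  4.27933824  0.82882621]
```

The top edge is square (0.005 rad) and travel is about 17.8 mm. I'll push 2 mm more towards mid-green and let it settle.

Request:
{"api": "play_rows", "payload": {"rows": [[[0, 0, 0], [0, 1, 0], 0.8], [[0, 0, 0], [0, 1, 0], 0.8], [[0, 0, 0], [0, 0, 0], 0.8], [[0, 0, 0], [0, 0, 0], 0.8], [[0, 0, 0], [0, 0, 0], 0.8], [[0, 0, 0], [0, 0, 0], 0.8], [[0, 0, 0], [0, 0, 0], 0.8], [[0, 0, 0], [0, 0, 0], 0.8]]}}

```text
t: 17.53
tcp_pos: [0.5361, 0.1504, 0.0503]
tool_rot: [0.777, 0.629, -0.004, -0.003]
force: [-9.8, 4.3, 2.3]
finger_gap: 0.312
gripper_force: 60.3
```

```bash
python3 - <<'E'
from h import *
go(j2w(26,12),50.5,JY)
print(sign_off())
E
```

```text
t 17.5333 turn [-0.54  0.09  0.05] shift [ 0.9 -0.3 -0.2] pos [536.1 150.4  50.3] jig [26.3 11.1] F [-9.8  4.3  2.3] gap 0.312
the job is handed in; nothing more can be done
None
```

The job is handed in with no verdict returned: the flip stop is down, and the arm still holds the beech rail by the stop, square to the fence, pushing about 10 N with travel an estimated 20 mm (mid-green); no bystander was touched.

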